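# Swap the tin behind the tall stock

### The arm

A 6-joint arm with a two-finger parallel gripper is mounted at the origin on the work surface. World frame = base frame: x ahead of the robot, y to its left, z up, the work surface at z = 0. Lengths are in m, angles in rad, forces in N, time in s.
With the tool pointing down it reaches from about 0.35 to 0.85 m from the base axis. Payload 8.1 kg.
Tool frame: the origin (TCP) lies on the centre line of the jaws, within the pads' length; the fingertips stand 11 mm ahead of it and the grasp point (between the pads) lies 8 mm behind it (robot.tip_extent is the z of the fingertips in the tool frame, in m); z points along the fingers, y is the direction in which the jaws open and shut (so a half turn about z gives the same grasp; the last joint's range is limited). The gripper opens to 93 mm and grips with 3 to 60 N. Pads are 15 mm wide; open, the fingers measure 128 mm over their backs; the gripper's body (75 mm by 188 mm) begins 65 mm behind the grasp point.
Start: joints at [1.048, 0.13, 1.488, -0, 1.523, -0.085], TCP at [0.254, 0.543, 0.23] pointing down, gripper open.
Joint ranges: [-2.96, 2.96], [-0.89, 2.26], [0.02, 2.5], [-1.34, 4.48], [0, 2.73], [-2.66, 2.66]. Speed limits (rad/s): [2.39, 2.39, 2.79, 3.14, 3.14, 3.14].

### API

Orientations are given as a unit quaternion [w, x, y, z].
In Python, from workcell import robot, hand, solver, snapshot, camera_params, order, telemetry gives the robot as it stands. The module is installed in compiled form; this text tells all that it offers. Calls block until the motion is done:
- robot.move_ptp(position, orientation): joint-space move of the TCP to a pose.
- robot.servo_line(position, attitude=None, velocity=0.15, max_force=None): straight line of the TCP; attitude=None keeps the orientation; velocity is the mean speed in m/s. With max_force (N) it stops when the force on the tool has changed by that much, and returns True; else False.
- robot.move_j(angles): joint-space move.
- hand.move_gripper(opening, force=None): opening from 0.0 (shut) to 1.0 (fully open); force is the grip in N (None keeps the last); returns when the fingers have stopped.
- robot.sleep(seconds).
- solver.ik(position, orientation): joint angles nearest the present ones, or None.
- snapshot(name): name is "side" or "top" or "wrist"; returns the picture (400x640x3 uint8, red, green, blue); there is no depth.
- camera_params(name): a dict with "K" (3x3 intrinsics, pixels), "eye" and "attitude" of the camera in the world; the wrist camera has in their place "tool_from_camera" (4x4, takes a point from camera to tool coordinates, whose origin is the TCP and whose axes are the flange's). Camera axes: x right, y up, looking along -z (the intrinsics and any distortion apply to the point x, -y, -z); pixel columns grow to the right and rows downward; lengths in m; the calibration is good to about 2 mm. A picture is of the moment at which its call begins: read the wrist's pose just before it. camera_params takes no time and is no camera call.
A pose or a line that the arm cannot do raises robot.Unreachable and nothing moves.
- order.finish_job(): hands the job in, once; it reports no verdict.
Readings, each from a call of its own:
- telemetry.current_clock(): time.
- telemetry.current_q(): joint angles.
- telemetry.current_qvel(): joint speeds.
- telemetry.current_joint_efforts(): joint torques, N m.
- telemetry.current_position(): TCP position.
- telemetry.current_tool_rot(): TCP orientation.
- telemetry.current_force(): force on the tool from outside, world axes, zero at the start.
- telemetry.current_wrist_torque(): the same for the moment, N m.
- telemetry.current_grip_width(): opening from 0.0 (shut) to 1.0 (fully open).
Only numpy, scipy, OpenCV 4.12 (cv2) and the standard library are available. Lean on these libraries where they do the work, as an engineer would, in place of code of your own. Each camera call takes 0.05 s, during which the arm holds its last target.

### The job

On the small grey display riser, swap the low round tin at the back for the low square tin that stands on the table: first stand the tall round jar and the tall square canister aside on the black rubber mat, then put the round tin in the plywood crate, and then stand the square tin on the riser where the round tin stood. Only after that put the jar and the canister back, each to the spot where it stood before. Keep everything upright and leave the small jar and the grey stones alone.

Things in the scene. Friction and masses are not known exactly. Their poses are not given: they have to be found in the camera images.
- jar_mid (a point): Tall round jar, tan-coloured body, black screw cap; 120 mm high, body 56 mm across up to 90 mm height, cap 42 mm across; 220 g. At the start it stands on the riser in front of the round tin, to its left or right. The point is on its axis half-way up (60 mm above its foot); z up.
- canister_mid (a point): Tall square bare-metal canister with a black lid; 54 x 54 mm, 105 mm high (the lid, the top 15 mm, is 50 x 50 mm); 250 g. At the start it stands on the riser beside the jar, 96 mm from it centre to centre (some mm more or less). The point is at its centre, half-way up (52.5 mm above its foot); x and y are square to its sides, z up.
- roundtin_mid (a point): Low round metal tin with a paper disc on its lid; 60 mm across, 46 mm high; 140 g. At the start it stands on the riser behind (on the riser's +x side of) the jar and the canister, between the two, with gaps of 8 to 28 mm to them. The point is on its axis half-way up (23 mm above its foot); z up.
- squaretin_mid (a point): Low square metal tin with a square paper patch on its lid; 56 x 56 mm, 44 mm high; 140 g. At the start it stands on the table. The point is at its centre, half-way up (22 mm above its foot); x and y are square to its sides, z up.
- riser: Grey steel display riser, fixed: a deck 190 mm along its x, 210 mm along its y, its flat top 30 mm above the table, with a white wire fence along its -x (front) edge that reaches 72 mm above the table; open at the sides and back. Origin at the centre of its underside, on the table; x points to its back, z up. The round tin's place is about 40 mm along its x (y 0), the jar's and the canister's places are about -25 mm along x and 48 mm to either side along y.
- mat: Black rubber mat, fixed: 170 mm along its x, 210 mm along its y, 6 mm thick; room for both tall things side by side along y. Origin at the centre of its underside, z up.
- crate: Open plywood crate, fixed and empty: outside 160 mm along its x, 170 mm along its y, 45 mm high; walls and floor 6 mm thick. Origin at the centre of its underside, z up.
- smalljar: Bystander: small round dark brown jar with a black cap, 42 mm across, 85 mm high. Origin at the centre of its underside. Leave it alone.
- stones: Bystander: two grey mineral stones, one on the other as one piece, 50 x 65 mm, 56 mm high. Origin at the centre of its underside. Leave it alone.
Not all that is in view belongs to the job. Leave any red look-alike of the part that bears roundtin_mid alone.

How it is judged:
On the way, in this order (a step that is already met when the one before it is completed fails the run):
1. the jar and the canister both stand released on the rubber mat, the round tin still in its place (x of jar_mid in the frame of mat between -0.085 and 0.085 m and y of jar_mid in the frame of mat between -0.105 and 0.105 m and z of jar_mid in the frame of mat between 0.06 and 0.074 m and angle between each of jar_mid, canister_mid's own z axis and vertical below 0.15 rad and contact force between the fingers and jar below 0.2 N and x of canister_mid in the frame of mat between -0.085 and 0.085 m and y of canister_mid in the frame of mat between -0.105 and 0.105 m and z of canister_mid in the frame of mat between 0.0525 and 0.0665 m and contact force between the fingers and canister below 0.2 N and distance of roundtin_mid from where it was at the start of the episode below 0.015 m), for 0.2 s.
2. the round tin stands released in the crate, the jar and the canister still on the mat (x of roundtin_mid in the frame of crate between -0.075 and 0.075 m and y of roundtin_mid in the frame of crate between -0.08 and 0.08 m and z of roundtin_mid in the frame of crate between 0.018 and 0.042 m and angle between each of roundtin_mid, jar_mid, canister_mid's own z axis and vertical below 0.15 rad and contact force between the fingers and roundtin below 0.2 N and x of jar_mid in the frame of mat between -0.085 and 0.085 m and y of jar_mid in the frame of mat between -0.105 and 0.105 m and z of jar_mid in the frame of mat between 0.06 and 0.074 m and contact force between the fingers and jar below 0.2 N and x of canister_mid in the frame of mat between -0.085 and 0.085 m and y of canister_mid in the frame of mat between -0.105 and 0.105 m and z of canister_mid in the frame of mat between 0.0525 and 0.0665 m and contact force between the fingers and canister below 0.2 N), for 0.2 s.
3. the square tin stands released in the round tin's place on the riser, the jar and the canister still on the mat (all of step 2 and x of squaretin_mid in the frame of riser between 0.025 and 0.055 m and y of squaretin_mid in the frame of riser between -0.015 and 0.015 m and z of squaretin_mid in the frame of riser between 0.044 and 0.062 m and angle between squaretin_mid's own z axis and vertical below 0.15 rad and contact force between the fingers and squaretin below 0.2 N), for 0.2 s.
At the end, for the whole second after the job is handed in: Jar and canister stand upright within 15 mm of where each started; the square tin upright on the riser within 15 mm (riser x and y) of 40 mm behind its centre; the round tin upright on the crate floor; all released and at rest (distance of each of jar_mid, canister_mid from where it was at the start of the episode below 0.015 m and angle between each of jar_mid, canister_mid, squaretin_mid, roundtin_mid's own z axis and vertical below 0.15 rad and contact force between the fingers and jar below 0.2 N and contact force between the fingers and canister below 0.2 N and x of squaretin_mid in the frame of riser between 0.025 and 0.055 m and y of squaretin_mid in the frame of riser between -0.015 and 0.015 m and z of squaretin_mid in the frame of riser between 0.044 and 0.062 m and contact force between the fingers and squaretin below 0.2 N and x of roundtin_mid in the frame of crate between -0.075 and 0.075 m and y of roundtin_mid in the frame of crate between -0.08 and 0.08 m and z of roundtin_mid in the frame of crate between 0.018 and 0.042 m and contact force between the fingers and roundtin below 0.2 N and linear speed of each of jar, canister, roundtin, squaretin below 0.02 m/s); the robot touches nothing.
It fails at once if the jar, the canister or a tin is knocked over (angle between any of jar_mid, canister_mid, roundtin_mid, squaretin_mid's own z axis and vertical above 0.7 rad).
It fails at once if the small jar is disturbed (distance of smalljar from where it was at the start of the episode above 0.02 m).
It fails at once if the stones are disturbed (distance of stones from where it was at the start of the episode above 0.02 m).
It also fails if it takes over 136 s, if anything falls off the work surface, if the arm or the gripper's body presses on something with over 40 N, if the wrist force passes 120 N, or if a joint passes its speed limit or range.

## Working session

There is one attempt and no reset: what is moved stays moved. The work goes in short steps, each a Python script; the robot and the scene stay as the last script left them, time stands still between calls to the robot, and variables do not carry over. Pictures are saved under pics/ and viewed, and the job is handed in when it is done.

```bash
mkdir -p pics; ls; python3 - <<'E'
from workcell import robot, hand, solver, snapshot, camera_params, order, telemetry
import cv2
for n in ("side","top","wrist"):
    im=snapshot(n); cv2.imwrite(f"pics/{n}0.png",im[:,:,::-1])
    print(n,camera_params(n))
print(telemetry.current_clock(),telemetry.current_position(),telemetry.current_tool_rot(),telemetry.current_grip_width(),robot.tip_extent)
E
```

```text
pics
side {'K': array([[434.63988882,   0.        , 322.66695552],
       [  0.        , 434.63988882, 198.97199332],
       [  0.        ,   0.        ,   1.        ]]), 'eye': array([ 0.24596723, -0.72301312,  0.92008335]), 'attitude': array([ 0.89847313,  0.36799149, -0.08467234, -0.22396182])}
top {'K': array([[375.3947057 ,   0.        , 315.65822008],
       [  0.        , 375.3947057 , 194.08665841],
       [  0.        ,   0.        ,   1.        ]]), 'eye': array([ 0.49298061, -0.01340779,  0.82046995]), 'attitude': array([-0.70328101, -0.04920727,  0.03340828,  0.70841962])}
wrist {'K': array([[280.77480939,   0.        , 320.57403929],
       [  0.        , 280.77480939, 199.55804356],
       [  0.        ,   0.        ,   1.        ]]), 'tool_from_camera': array([[ 2.60747642e-04,  9.54029622e-01,  2.99712215e-01,
         8.44312451e-02],
       [ 9.99999794e-01, -7.29901781e-05, -6.37654344e-04,
         6.23712515e-04],
       [-5.86465085e-04,  2.99712320e-01, -9.54029445e-01,
        -1.55501060e-01],
       [ 0.00000000e+00,  0.00000000e+00,  0.00000000e+00,
         1.00000000e+00]])}
0.15 [0.25411838 0.54306966 0.22883974] [-2.23294294e-04  2.17147925e-01  9.76138450e-01 -6.75325362e-04] 1.001076848689797 0.011
```

View pics/top0.png

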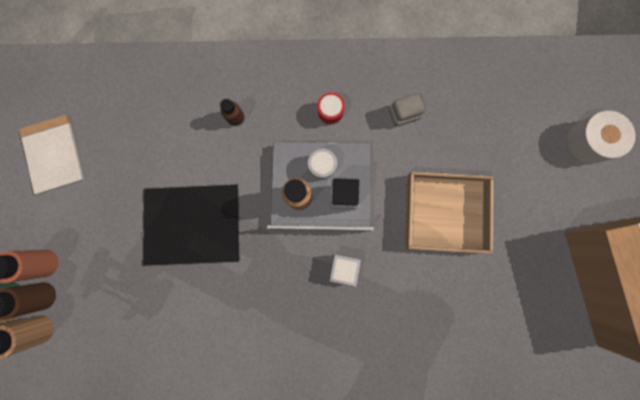

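View pics/side0.png

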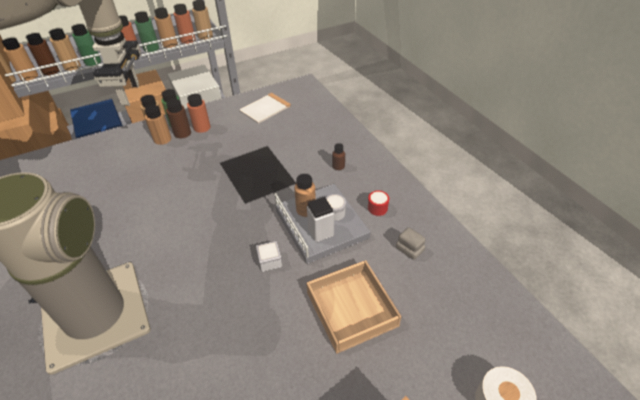

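View pics/wrist0.png

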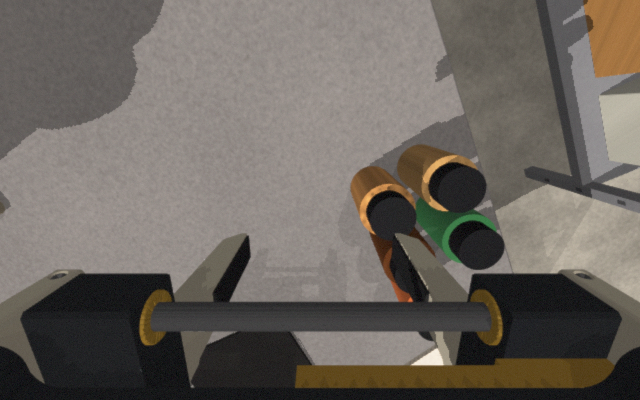

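Top view: tan jar with black cap at (298,193), black canister lid at (346,192), round tin with white disc on the riser at (322,163), and square tin at (346,270). The mat is at (192,225) and the crate at (451,212).
Things that could be mistaken for the targets:
- **Round tin:** the red look-alike at (330,108), the white/brown roll at (610,134), and the square white-lidded tin at (346,270). I choose (322,163), which is on the riser and not red.
- **Jar:** the small jar at (232,110) and the jars at the left edge (x<60). I choose (298,193), which is on the riser.

Next is a close crop to check this.

```bash
cat > h.py <<'E'
import numpy as np, cv2
from scipy.spatial.transform import Rotation as R
from workcell import robot, hand, solver, snapshot, camera_params, order, telemetry
def q2R(q): return R.from_quat([q[1],q[2],q[3],q[0]]).as_matrix()
def cam(name):
    p=camera_params(name); K=p['K']
    if name!='wrist': return K,q2R(p['attitude']),np.array(p['eye'])
    T=p['tool_from_camera']; Rt=q2R(telemetry.current_tool_rot()); t=np.array(telemetry.current_position())
    return K,Rt@T[:3,:3],t+Rt@T[:3,3]
def ray(c,uv,z):
    K,Rc,e=c; x=np.linalg.solve(K,[uv[0],uv[1],1.]); d=Rc@np.array([x[0],-x[1],-x[2]])
    return e+d*(z-e[2])/d[2]
def proj(c,P):
    K,Rc,e=c; v=Rc.T@(np.array(P,float)-e); v=np.array([v[0],-v[1],-v[2]]); u=K@v; return u[:2]/u[2]
def grab(name,fn=None):
    c=cam(name); im=np.ascontiguousarray(snapshot(name)[:,:,::-1])
    if fn: cv2.imwrite('pics/'+fn,im)
    return c,im
def down(yaw):  # tool z down, tool y (jaw) axis at world angle yaw
    y=np.array([np.cos(yaw),np.sin(yaw),0]); z=np.array([0,0,-1.]); x=np.cross(y,z)
    q=R.from_matrix(np.column_stack([x,y,z])).as_quat(); return [q[3],q[0],q[1],q[2]]
E
python3 - <<'E'
from h import *
im=cv2.imread('pics/top0.png')
cv2.imwrite('pics/crop1.png',cv2.resize(im[80:300,210:510],None,fx=2.66,fy=2.66,interpolation=cv2.INTER_CUBIC))
c=cam('top')
for n,uv,z in [('jar',(297,190),.15),('can',(346,192),.135),('rt',(322,163),.076),('sq',(346,270),.044),('mat',(192,225),.006),('crate',(451,212),0.045),('sm',(232,100),.085)]: print(n,ray(c,uv,z).round(3))
x=q2R(telemetry.current_tool_rot());print(x.round(2))
E
```

```text
jar [0.579 0.035 0.15 ]
can [ 0.577 -0.054  0.135]
rt [ 0.643 -0.01   0.076]
sq [ 0.428 -0.057  0.044]
mat [0.523 0.275 0.006]
crate [ 0.545 -0.274  0.045]
sm [0.775 0.173 0.085]
[[-0.91  0.42 -0.  ]
 [ 0.42  0.91 -0.  ]
 [ 0.   -0.   -1.  ]]
```

View pics/crop1.png

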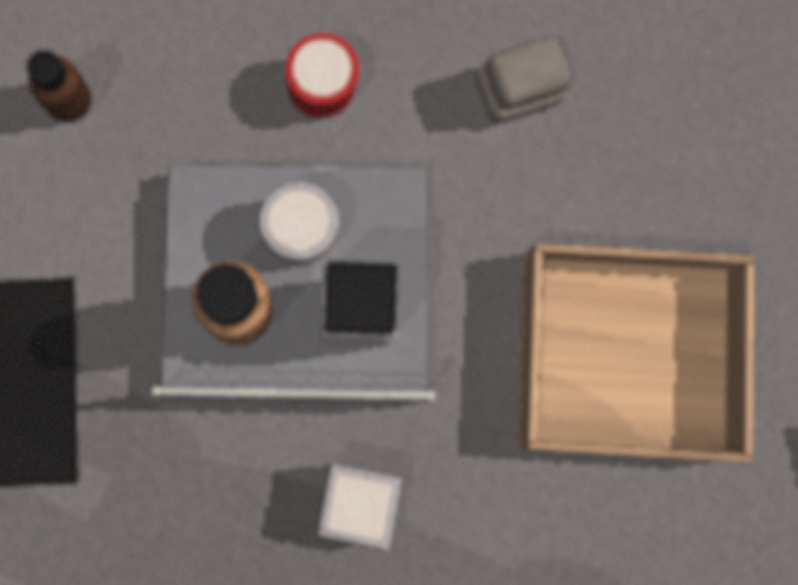

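The crop confirms the choice: white-disc tin at crop (300,220) behind the tan jar (228,297) and the black-lidded canister (361,297), with the red one at (321,75) off the riser. Next I'll take two close wrist views with opposite yaws so hand-eye bias cancels.

```bash
python3 - <<'E'
from h import *
robot.servo_line([0.254,0.543,0.33],velocity=0.2)
print(telemetry.current_clock())
for k,(p,y) in enumerate([([0.62,-0.01,.33],np.pi/2),([0.54,-0.01,.33],-np.pi/2)]):
    try: robot.move_ptp(p,down(y))
    except Exception as e: print(e); continue
    robot.sleep(0.3)
    c,im=grab('wrist',f'w1_{k}.png'); np.savez(f'w1_{k}.npz',K=c[0],R=c[1],e=c[2])
    print(telemetry.current_clock(),telemetry.current_position(),telemetry.current_q())
E
```

```text
0.8
3.5083 [ 0.62001993 -0.00969436  0.33005914] [-9.82983043e-02  1.66875245e-01  1.26712336e+00  3.42938280e-06
  1.70748603e+00 -1.66955773e+00]
6.5 [ 0.54001709 -0.01000026  0.32999434] [-1.13456381e-01 -5.16379785e-02  1.49407962e+00  2.92469077e-06
  1.69916237e+00  1.45723936e+00]
```

View pics/w1_0.png

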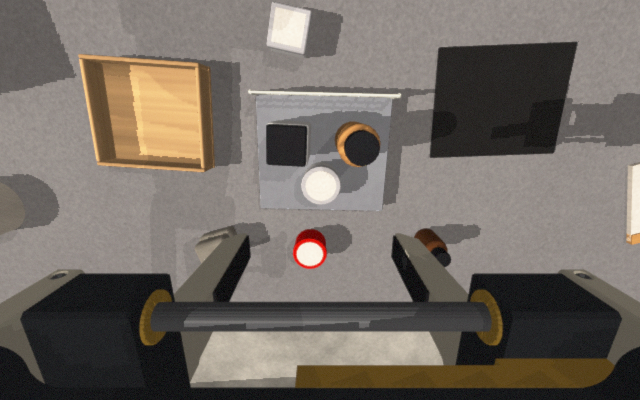

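View pics/w1_1.png

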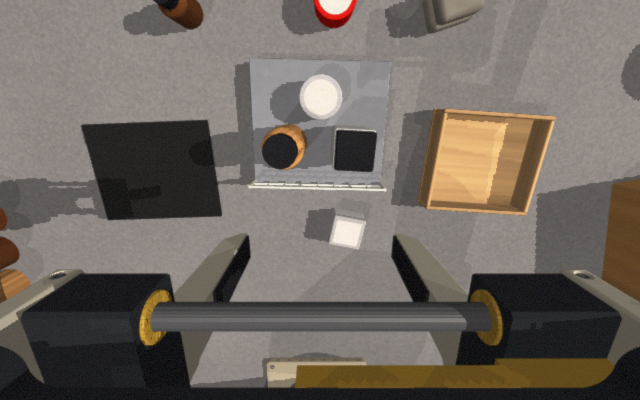

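```bash
cat > meas.py <<'E'
from h import *
def blob(im,seed,kind,r=45):
    hsv=cv2.cvtColor(im,cv2.COLOR_BGR2HSV); s,v=hsv[...,1],hsv[...,2]
    m=(v<45) if kind=='black' else ((v>185)&(s<60))
    m=m.astype(np.uint8); w=np.zeros_like(m); x,y=map(int,seed); w[max(0,y-r):y+r,max(0,x-r):x+r]=1
    n,l,st,ce=cv2.connectedComponentsWithStats(m*w,connectivity=4)
    k=l[y,x]
    if k==0: return None
    mm=(l==k).astype(np.uint8); mm=cv2.morphologyEx(mm,cv2.MORPH_CLOSE,np.ones((5,5)))
    co=max(cv2.findContours(mm,cv2.RETR_EXTERNAL,cv2.CHAIN_APPROX_NONE)[0],key=cv2.contourArea)
    return co
def cen(c,co,z,square=False):
    P=np.array([ray(c,p,z)[:2] for p in co.reshape(-1,2).astype(float)],np.float32)
    if square:
        (cx,cy),(w,h),a=cv2.minAreaRect(P*1000); a=a%90; a=a-90 if a>45 else a
        return np.array([cx,cy])/1000,(round(w,1),round(h,1)),round(a,1)
    (cx,cy),(w,h),a=cv2.fitEllipse(P*1000); return np.array([cx,cy])/1000,(round(w,1),round(h,1)),0
E
python3 - <<'E'
from meas import *
def ld(k):
    d=np.load(f'w1_{k}.npz'); return (d['K'],d['R'],d['e'])
V={'w0':(ld(0),cv2.imread('pics/w1_0.png'),{'jar':(364,148),'can':(287,145),'rt':(321,186),'sq':(290,28)}),
'w1':(ld(1),cv2.imread('pics/w1_1.png'),{'jar':(280,152),'can':(356,150),'rt':(321,97),'sq':(348,232)}),
'top':(cam('top'),cv2.imread('pics/top0.png'),{'jar':(296,190),'can':(346,192),'rt':(322,163),'sq':(346,270)})}
for o,k,z,sq in [('jar','black',.135,0),('can','black',.1275,1),('rt','white',.076,0),('sq','white',.044,1)]:
    for n,(c,im,s) in V.items():
        co=blob(im,s[o],k)
        print(o,n,None if co is None else cen(c,co,z,sq))
print('riser'); c=V['w0'][0]
for n,uvs,z in [('w0',[(260,209),(383,211),(257,95),(395,97)],.03),('w1',[(250,59),(391,62)],.03)]:
    for uv in uvs: print(n,ray(V[n][0],uv,z).round(4))
print('mat')
for n,uvs,z in [('w1',[(83,125),(208,121),(221,215),(107,219)],.006),('w0',[(438,48),(577,42),(554,152),(431,157)],.006)]:
    P=[ray(V[n][0],uv,z).round(4) for uv in uvs];print(*P,np.mean(P,0))
print('crate')
for n,uvs,z in [('w1',[(442,109),(555,116),(527,214),(421,206)],.045),('w0',[(80,56),(208,61),(211,171),(96,163)],.045)]:
    P=[ray(V[n][0],uv,z).round(4) for uv in uvs];print(*P,np.mean(P,0))
E
```

```text
jar w0 (array([0.57868323, 0.04211889]), (39.1, 42.2), 0)
jar w1 (array([0.57699408, 0.04203757]), (39.5, 42.2), 0)
jar top (array([0.58072394, 0.04038272]), (34.6, 37.2), 0)
can w0 (array([ 0.57671185, -0.05193385]), (48.6, 48.8), -2.9)
can w1 (array([ 0.57608551, -0.0521375 ]), (48.8, 48.6), -2.9)
can top (array([ 0.57806415, -0.05264256]), (44.5, 45.1), -1.1)
rt w0 (array([ 0.64284137, -0.00927723]), (55.7, 57.4), 0)
rt w1 (array([ 0.64327301, -0.00932521]), (55.6, 56.9), 0)
rt top (array([ 0.64519562, -0.0101915 ]), (46.3, 47.5), 0)
sq w0 (array([ 0.42521933, -0.05419003]), (52.8, 55.1), -11.7)
sq w1 (array([ 0.42643295, -0.05448912]), (52.3, 52.8), -11.3)
sq top (array([ 0.4280531 , -0.05453276]), (45.5, 44.4), -11.5)
riser
w0 [ 0.6962 -0.1126  0.03  ]
w0 [0.6997 0.0991 0.03  ]
w0 [ 0.5123 -0.1054  0.03  ]
w0 [0.515  0.1049 0.03  ]
w1 [0.6973 0.0947 0.03  ]
w1 [ 0.6933 -0.1128  0.03  ]
mat
[0.6023 0.3837 0.006 ] [0.6087 0.1763 0.006 ] [0.4437 0.1723 0.006 ] [0.4358 0.3819 0.006 ] [0.522625 0.27855  0.006   ]
[0.4433 0.1711 0.006 ] [0.4349 0.3817 0.006 ] [0.6016 0.3884 0.006 ] [0.6103 0.1802 0.006 ] [0.522525 0.28035  0.006   ]
crate
[ 0.6273 -0.1903  0.045 ] [ 0.6174 -0.3614  0.045 ] [ 0.4604 -0.3539  0.045 ] [ 0.4744 -0.1754  0.045 ] [ 0.544875 -0.27025   0.045   ]
[ 0.4615 -0.3494  0.045 ] [ 0.4677 -0.1689  0.045 ] [ 0.6268 -0.1831  0.045 ] [ 0.6141 -0.3632  0.045 ] [ 0.542525 -0.26615   0.045   ]
```

The two wrist views agree within 1–2 mm. The jar–canister distance comes out at 94 mm, and the riser centre at about (0.602,−0.0065) with yaw −1°. The round tin reads at riser x≈+41 mm, y≈−2 mm, and all sizes match the description. Now moving the jar to the mat.

```bash
cat > act.py <<'E'
from meas import *
W=0.093
JAR=np.array([.5778,.0421]); CAN=np.array([.5765,-.052]); RT=np.array([.6431,-.0093]); SQ=np.array([.4260,-.0543])
RIS=np.array([.602,-.0065]); DECK=.03; MAT=.006
MJ=np.array([.521,.331]); MC=np.array([.524,.227]); CR=np.array([.5437,-.268])
def yaw(deg): return down(np.deg2rad(-90+deg))
def st(tag=''):
    print(tag,'t',round(telemetry.current_clock(),1),'p',np.round(telemetry.current_position(),4),'w',round(telemetry.current_grip_width()*93,1),'F',np.round(telemetry.current_force(),1))
def pick(xy,foot,gh,deg,open_mm,lift,hi=.27,force=25):
    """gh: grasp height above foot"""
    z=foot+gh-.008
    hand.move_gripper(open_mm/93.)
    robot.move_ptp([*xy,max(hi,z+.08)],yaw(deg)); 
    robot.servo_line([*xy,z+.02],velocity=.2)
    s=robot.servo_line([*xy,z],velocity=.06,max_force=15); st(f'at grasp stop={s}')
    hand.move_gripper(0.0,force); st('closed')
    robot.servo_line([*xy,z+lift],velocity=.12); st('lifted')
def place(xy,foot,gh,deg,open_mm,carry,hi=.27):
    z=foot+gh-.008
    robot.servo_line([*xy,z+carry],yaw(deg),velocity=.2)
    robot.servo_line([*xy,z+.015],velocity=.12)
    s=robot.servo_line([*xy,z+.0005],velocity=.03,max_force=8); robot.sleep(.2); st(f'down stop={s}')
    hand.move_gripper(open_mm/93.); robot.sleep(.2); st('open')
    robot.servo_line([*xy,hi],velocity=.2); st('clear')
E
python3 - <<'E'
from act import *
pick(JAR,DECK,.068,-1,72,.09)
E
```

```text
at grasp stop=False t 9.0 p [0.5773 0.0422 0.0894] w 71.9 F [0.4 0.4 0.2]
closed t 9.4 p [0.5782 0.042  0.0904] w 55.6 F [ 0.6 -1.1  2. ]
lifted t 10.3 p [0.5772 0.0421 0.1789] w 55.6 F [-0.2 -0.2 -2.1]
```

```bash
python3 - <<'E'
from act import *
place(MJ,MAT,.068,-1,76,.10)
pick(CAN,DECK,.065,-2.9,74,.09)
place(MC,MAT,.065,-2.9,72,.10)
robot.move_ptp([.53,.13,.33],yaw(0)); robot.sleep(.2)
c,im=grab('wrist','w2.png'); np.savez('w2.npz',K=c[0],R=c[1],e=c[2])
E
```

```text
down stop=True t 13.5 p [0.5208 0.3307 0.0662] w 55.5 F [-1.1 -0.2  5.5]
open t 14.2 p [0.52   0.3304 0.0652] w 76.2 F [-0.1  0.7  0.4]
clear t 15.4 p [0.5204 0.3307 0.2683] w 75.7 F [-0.  -0.4  0.1]
at grasp stop=False t 18.6 p [ 0.5761 -0.052   0.0864] w 74.2 F [-0.1 -0.2  0.1]
closed t 19.0 p [ 0.5768 -0.0521  0.0874] w 53.8 F [-0.  -0.2  0.1]
lifted t 19.9 p [ 0.5758 -0.0519  0.1759] w 54.1 F [-1.  -0.4 -3.4]
down stop=True t 23.1 p [0.5237 0.2269 0.0632] w 53.8 F [-0.5  0.3  5.8]
open t 23.8 p [0.5227 0.2265 0.0621] w 71.8 F [-0.2 -0.2 -0.3]
clear t 25.0 p [0.5233 0.2268 0.2684] w 71.8 F [ 0.1 -0.4 -0.9]
```

View pics/w2.png

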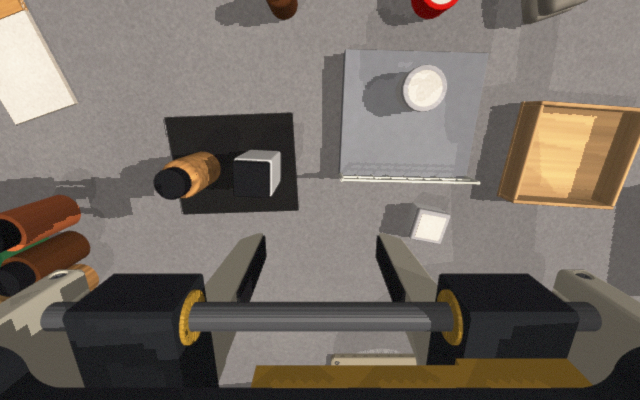

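Both tall items stand upright on the mat (jar cap (172,182), canister lid (257,172)). The round tin is still on the riser at (425,88). Next is the round tin into the crate.

```bash
python3 - <<'E'
from act import *
d=np.load('w2.npz'); c=(d['K'],d['R'],d['e']); im=cv2.imread('pics/w2.png')
print('rt',cen(c,blob(im,(425,88),'white'),.076)); print('sq',cen(c,blob(im,(431,226),'white'),.044,True))
pick(RT,DECK,.027,-1,76,.09,hi=.2)
place(CR,.006,.027,-3,80,.10,hi=.25)
robot.move_ptp([.55,-.14,.33],yaw(0)); robot.sleep(.2)
c,im=grab('wrist','w3.png'); np.savez('w3.npz',K=c[0],R=c[1],e=c[2])
E
```

```text
rt (array([ 0.64252222, -0.00910711]), (56.4, 56.5), 0)
sq (array([ 0.42615063, -0.05432483]), (51.8, 53.4), -11.6)
at grasp stop=False t 28.3 p [ 0.6426 -0.0093  0.0483] w 75.6 F [ 0.5 -0.5 -0.1]
closed t 28.7 p [ 0.6434 -0.0094  0.0494] w 59.7 F [ 0.3 -0.3  1.3]
lifted t 29.6 p [ 0.6424 -0.0092  0.1379] w 59.4 F [-1.  -0.2 -1.5]
down stop=True t 32.8 p [ 0.5434 -0.2678  0.0251] w 59.4 F [-0.5 -0.5  5.4]
open t 33.5 p [ 0.5427 -0.2674  0.0243] w 79.8 F [0.8 0.  0.5]
clear t 34.8 p [ 0.543  -0.2676  0.2483] w 79.7 F [-0.2 -0.5 -0.1]
```

View pics/w3.png

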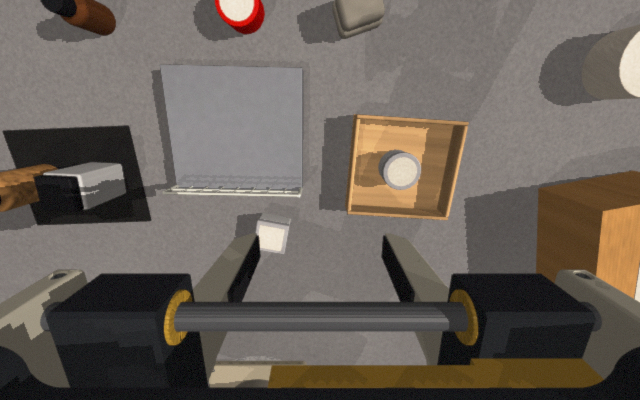

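Round tin stands inside the crate at (402,170), and the riser deck is empty, so I'll re-check its corners. Then the square tin goes over the fence onto the riser.

```bash
python3 - <<'E'
from act import *
d=np.load('w3.npz'); c=(d['K'],d['R'],d['e'])
P=[ray(c,u,.03) for u in [(162,66),(303,68)]]; print(np.round(P,4), 'mid',np.round(np.mean(P,0)-[.095,-.0015,0],4))
im=cv2.imread('pics/w3.png'); print('rt',cen(c,blob(im,(402,170),'white'),.052)); print('sq',cen(c,blob(im,(272,238),'white'),.044,True))
pick(SQ,0,.027,-11.5,74,.11,hi=.2)
T=np.array([.643,-.0075])
place(T,DECK,.027,-1,74,.09,hi=.25)
robot.move_ptp([.54,-.01,.33],yaw(0)); robot.sleep(.2)
c,im=grab('wrist','w4.png'); np.savez('w4.npz',K=c[0],R=c[1],e=c[2])
E
```

```text
[[ 0.6964  0.0931  0.03  ]
 [ 0.6933 -0.1145  0.03  ]] mid [ 0.5999 -0.0092  0.03  ]
rt (array([ 0.54264868, -0.2670126 ]), (45.5, 46.2), 0)
sq (array([ 0.42585254, -0.05475146]), (51.9, 50.6), -11.5)
at grasp stop=False t 38.3 p [ 0.4255 -0.0542  0.0186] w 74.0 F [-0.2  0.5  0.5]
closed t 38.8 p [ 0.4263 -0.0544  0.0193] w 55.3 F [ 0.4 -0.4  0.3]
lifted t 39.8 p [ 0.4253 -0.0541  0.128 ] w 55.9 F [ 0.3  0.1 -1.5]
down stop=True t 42.6 p [ 0.6427 -0.0075  0.0492] w 56.0 F [-0.7 -0.4  5.6]
open t 43.3 p [ 0.6418 -0.0074  0.0482] w 73.9 F [0.8 0.4 0.2]
clear t 44.5 p [ 0.6422 -0.0074  0.2482] w 74.1 F [-0.3 -0.5 -0.5]
```

View pics/w4.png

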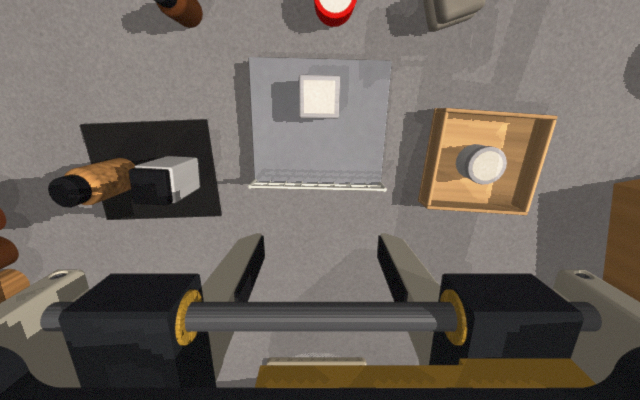

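Square tin stands on the riser at (320,97), with the jar and canister still upright on the mat. I'll check its position, then return the canister and the jar.

```bash
python3 - <<'E'
from act import *
d=np.load('w4.npz'); c=(d['K'],d['R'],d['e']); im=cv2.imread('pics/w4.png')
r=cen(c,blob(im,(320,97),'white'),.074,True); print('sq',r)
print('can',cen(c,blob(im,(151,186),'black'),.1035,True))
assert np.linalg.norm(r[0]-[.643,-.0075])<.006
pick(MC,MAT,.065,-2.9,74,.10)
place(CAN,DECK,.065,-2.9,72,.09)
pick(MJ,MAT,.068,-1,74,.10)
place(JAR,DECK,.068,-1,72,.09)
for k,(p,y) in enumerate([([0.54,-0.01,.33],0),([0.62,-.01,.33],180)]):
    robot.move_ptp(p,yaw(y)); robot.sleep(.2)
    c,im=grab('wrist',f'w5_{k}.png'); np.savez(f'w5_{k}.npz',K=c[0],R=c[1],e=c[2])
st()
E
```

```text
sq (array([ 0.64265027, -0.00784094]), (51.6, 51.9), -1.1)
can (array([0.51328064, 0.2347966 ]), (72.5, 134.7), 2.1)
at grasp stop=False t 48.1 p [0.5235 0.2269 0.0624] w 74.0 F [ 0.1 -0.5 -0.3]
closed t 48.5 p [0.5242 0.2271 0.0633] w 54.3 F [ 0.4 -0.1  1.1]
lifted t 49.5 p [0.5233 0.2268 0.1618] w 53.7 F [-0.5  0.4 -2.5]
down stop=True t 52.6 p [ 0.5763 -0.0521  0.0872] w 53.9 F [ 0.1 -0.6  5.9]
open t 53.3 p [ 0.5752 -0.0518  0.086 ] w 71.8 F [-1.   0.3  0.1]
clear t 54.4 p [ 0.5758 -0.0519  0.2683] w 71.9 F [-1.2  0.8  0.3]
at grasp stop=False t 57.6 p [0.5205 0.3308 0.0653] w 73.9 F [ 0.4 -0.   0.8]
closed t 58.1 p [0.5212 0.3311 0.0663] w 55.8 F [1.2 0.  1. ]
lifted t 59.1 p [0.5204 0.3307 0.1648] w 55.6 F [-0.1  0.9 -2.1]
down stop=True t 62.2 p [0.5775 0.042  0.0902] w 55.1 F [0.2 0.4 6.3]
open t 62.9 p [0.5767 0.042  0.0892] w 71.7 F [ 0.6  0.8 -0.7]
clear t 64.0 p [0.5771 0.0421 0.2683] w 72.0 F [-0.6  0.4 -0.1]
 t 67.5 p [ 0.62 -0.01  0.33] w 72.4 F [0.6 1.1 0.8]
```

View pics/w5_0.png

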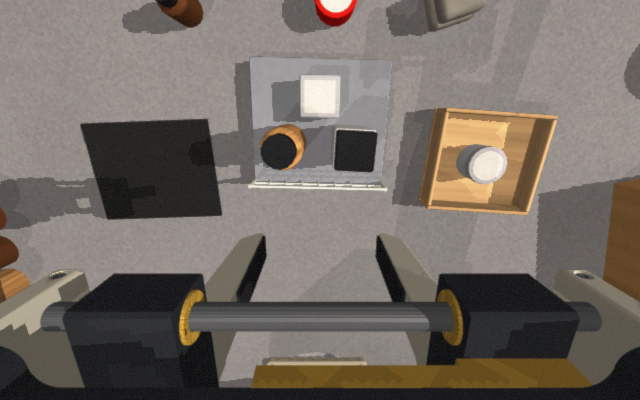

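View pics/w5_1.png

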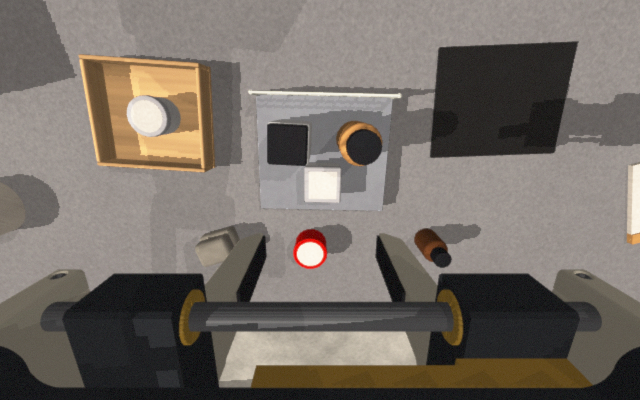

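Both views show the canister (356,150) and the jar (282,151) back in place, the square tin on the riser at (320,97), and the round tin in the crate at (487,164). The bystanders look unmoved. I'll measure once more and hand in.

```bash
python3 - <<'E'
from act import *
S=[{'jar':(278,152),'can':(356,150),'sq':(320,97),'rt':(487,164)},{'jar':(364,146),'can':(287,144),'sq':(322,185),'rt':(148,116)}]
for k in (0,1):
    d=np.load(f'w5_{k}.npz'); c=(d['K'],d['R'],d['e']); im=cv2.imread(f'pics/w5_{k}.png')
    for o,kd,z,sq in [('jar','black',.135,0),('can','black',.1275,1),('sq','white',.074,1),('rt','white',.052,0)]:
        r=cen(c,blob(im,S[k][o],kd),z,sq); ref={'jar':JAR,'can':CAN,'sq':np.array([.642,-.0072]),'rt':CR}[o]
        print(k,o,r,'err mm',np.round((r[0]-ref)*1000,1))
st(); order.finish_job(); st()
E
```

```text
0 jar (array([0.57572052, 0.04387571]), (39.2, 42.2), 0) err mm [-2.1  1.8]
0 can (array([ 0.57518591, -0.05141308]), (48.7, 48.7), -2.9) err mm [-1.3  0.6]
0 sq (array([ 0.64287268, -0.00759712]), (52.6, 53.0), -0.9) err mm [ 0.9 -0.4]
0 rt (array([ 0.54299536, -0.26754703]), (55.7, 56.2), 0) err mm [-0.7  0.5]
1 jar (array([0.57742004, 0.04410165]), (38.7, 41.9), 0) err mm [-0.4  2. ]
1 can (array([ 0.57587201, -0.05106582]), (48.2, 48.7), -3.2) err mm [-0.6  0.9]
1 sq (array([ 0.64256982, -0.00730413]), (53.5, 52.9), -1.0) err mm [ 0.6 -0.1]
1 rt (array([ 0.54286169, -0.26725232]), (56.0, 57.0), 0) err mm [-0.8  0.7]
 t 67.5 p [ 0.62 -0.01  0.33] w 72.4 F [0.6 1.1 0.8]
the job is handed in; nothing more can be done
the job is handed in; nothing more can be done
```

The swap is done and handed in at about 67.5 s of the 136 s allowed. I moved the jar and the canister to the mat, put the round tin in the crate, and stood the square tin on the riser. Then I put the canister and the jar back where they stood.

Last checks, from two opposite wrist views:

| Item | Off from its target |
|---|---|
| Jar (measured start) | within 3 mm |
| Canister (measured start) | within 1.5 mm |
| Square tin (40 mm behind riser centre, y 0) | about 1 mm |
| Round tin (crate centre) | about 1 mm |

- **State at hand-in:** everything looked upright, and the gripper was clear at 0.33 m. The small jar, the stones and the red look-alike looked unmoved by eye; I did not measure them.
- **Disagreements:** one riser-corner reading put its centre about 2–3 mm off the earlier estimate, well inside the 15 mm tolerance. One check of the canister on the mat gave a nonsense size because its black lid merged with the black mat, so I ignored it. The grip width of 54 mm confirmed that pick instead.

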